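# Assemble the stacking medicine tower

## Task

Assemble the medicine tower on its grey round stand, one piece at a time from the bottom up: first the white pot with no divider, then the pot with two compartments, then the pot with four compartments, and last the knobbed lid. Each piece must sit upright and fully home in the one below, and everything is let go at the end. Leave the other things on the table standing where they are.

Things in the scene. Friction and masses are not known exactly. Their poses are not given: they have to be found in the camera images.
- stand: The tower's stand, fixed to the table: a grey round plastic foot 84 mm across and 9 mm high, on it a raised ring (outside 62 to 66 mm, mouth about 54 mm) whose rim is 17 mm above the table; the recess is 8 mm deep. Origin: centre of its underside, z up. A pot seated in it has its origin 10 mm above this one. A wall cabinet overhangs the table (underside 0.6 m up): keep carries low.
- pot_plain: White round open pot, no divider inside. 46 mm tall, outside 60 mm, mouth 54 mm. The lowest 7 mm are a tapered foot (41 mm across below, 51 mm above) that drops into the mouth below until the 60 mm body rests on that rim. About 60 g, loose. Origin: centre of the foot's underside, z up; any yaw. A piece seated on it has its origin 39 mm above this one.
- pot_halves: White round open pot, one wall across it makes two compartments. 40 mm tall, outside 60 mm, mouth 54 mm. The lowest 7 mm are a tapered foot (41 mm across below, 51 mm above) that drops into the mouth below until the 60 mm body rests on that rim. About 60 g, loose. Origin: centre of the foot's underside, z up; any yaw. A piece seated on it has its origin 33 mm above this one.
- pot_quarters: White round open pot, two crossing walls make four compartments. 34 mm tall, outside 60 mm, mouth 54 mm. The lowest 7 mm are a tapered foot (41 mm across below, 51 mm above) that drops into the mouth below until the 60 mm body rests on that rim. About 60 g, loose. Origin: centre of the foot's underside, z up; any yaw. A piece seated on it has its origin 27 mm above this one.
- lid: The tower's lid, white: a 60 mm disc with the same tapered foot below (41 to 51 mm across) and an upright round knob, 20 mm in diameter, in the middle on top. Heights: foot 0 to 7, disc 7 to 13, knob 13 to 41 mm. About 40 g, loose, standing upright. Origin: centre of the foot's underside, z up; any yaw.
- gauze_roll: Bystander: a white wrapped gauze roll standing on end, solid, 38 mm across and 62 mm tall, loose; origin at the centre of its underside. Not part of the job.
- stamp: Bystander: a black and red self-inking office stamp standing upright, 34 x 60 mm and 77 mm tall, loose; origin at the centre of its underside. Not part of the job.
- timer: Bystander: a flat cream timer with a display and three buttons, 68 x 62 x 16 mm, lying on its back, loose; origin at the centre of its underside. Not part of the job.
- specimen_cup: Bystander: a closed specimen cup with a yellow screw lid, 65 mm across and 66 mm tall, loose; origin at the centre of its underside. Not part of the job.

How it is judged (in metres and radians):
On the way, in this order (a step that is already met when the one before it is completed fails the run):
1. the undivided pot is seated upright in the stand (horizontal distance between pot_plain and stand below 0.004 m and z of pot_plain in the frame of stand between 0.007 and 0.013 m and angle between pot_plain's own z axis and vertical below 0.07 rad), for 0.2 s.
2. the two-compartment pot is seated upright in the undivided pot (horizontal distance between pot_halves and pot_plain below 0.004 m and z of pot_halves in the frame of pot_plain between 0.036 and 0.042 m and angle between pot_halves's own z axis and vertical below 0.07 rad), for 0.2 s.
3. the four-compartment pot is seated upright in the two-compartment pot (horizontal distance between pot_quarters and pot_halves below 0.004 m and z of pot_quarters in the frame of pot_halves between 0.03 and 0.036 m and angle between pot_quarters's own z axis and vertical below 0.07 rad), for 0.2 s.
4. the lid is seated upright in the four-compartment pot (horizontal distance between lid and pot_quarters below 0.004 m and z of lid in the frame of pot_quarters between 0.024 and 0.03 m and angle between lid's own z axis and vertical below 0.07 rad), for 0.2 s.
At the end, for the whole second after the job is handed in: From the bottom up: stand, undivided pot, two-compartment pot, four-compartment pot, lid; each centred within 4 mm on the one below, within 3 mm of its seated height, upright within 4 degrees, released and at rest (all of step 1 and all of step 2 and all of step 3 and all of step 4 and linear speed of each of pot_plain, pot_halves, pot_quarters, lid below 0.02 m/s); the robot touches nothing.
It fails at once if the gauze roll is pushed more than 30 mm from its place or knocked over (distance of gauze_roll from where it was at the start of the episode above 0.03 m or angle between gauze_roll's own z axis and vertical above 0.6 rad).
It fails at once if the stamp is pushed more than 30 mm from its place or knocked over (distance of stamp from where it was at the start of the episode above 0.03 m or angle between stamp's own z axis and vertical above 0.6 rad).
It fails at once if the timer is pushed more than 30 mm from its place or knocked over (distance of timer from where it was at the start of the episode above 0.03 m or angle between timer's own z axis and vertical above 0.6 rad).
It fails at once if the specimen cup is pushed more than 30 mm from its place or knocked over (distance of specimen_cup from where it was at the start of the episode above 0.03 m or angle between specimen_cup's own z axis and vertical above 0.6 rad).
It also fails if it takes over 83 s, if anything falls off the work surface, if the arm or the gripper's body presses on something with over 40 N, if the wrist force passes 120 N, or if a joint passes its speed limit or range.

## Robot

A 6-joint arm with a two-finger parallel gripper is mounted at the origin on a cart in front of the work surface, level with it; the furniture and walls round the work are solid. World frame = base frame: x ahead of the robot, y to its left, z up, the work surface at z = 0. Lengths are in mm, angles in rad, forces in N, time in s.
With the tool pointing down it reaches from about 225 to 725 mm from the base axis. Payload 3.1 kg.
Tool frame: the origin (TCP) lies at the centre of the arm's flange, where the gripper is bolted on; the fingertips stand 173 mm ahead of it and the grasp point (between the pads) lies 155 mm ahead of it (grip_point_offset is the distance from the TCP to the grasp point, in mm); z points along the fingers, y is the line along which they close (so a half turn about z gives the same grasp; the last joint's range is limited). The gripper opens to 85 mm and grips with 20 to 120 N. Pads are 22 mm wide; open, the fingers measure 114 mm over their backs; the gripper's body (76 mm by 85 mm) begins 54 mm behind the grasp point. The pads swing forward as they close: fully open they stand 13 mm farther back than shut.
Start: joints at [1.172, 0.048, 0.099, 1.622, 0, 1.443], TCP at [140.446, 505.858, 404.712] pointing down, gripper open.
Joint ranges: [-2.91, 2.91], [-0.99, 1.94], [-1.21, 1.42], [-2.12, 2.29], [-1.49, 1.47], [-3.14, 3.14]. Speed limits (rad/s): [2.79, 2.79, 3.14, 3.14, 3.14, 3.14].

## Interface

Orientations are given as a unit quaternion [x, y, z, w].
In Python, from cell import get_obs, camera, camera_info, close_job, grip_point_offset gives the robot as it stands.
- The arm moves only by the tool jog_arm, never from a script. Its argument "series" is text: rows parted by semicolons, each of 6 numbers parted by spaces: the shift along the tool's x, y, z normalised to -1 to 1, where 1 is 200 mm, then the turn, a rotation vector about the tool's x, y, z normalised to -1 to 1, where 1 is pi rad. A call has 1 to 20 rows; each row is the pose to reach, as a shift and turn from the pose commanded when the call began, along the tool's axes at that moment, turning the shorter way round; what a row does not reach only later rows make up. A row lasts 1/8 s, in which the tool goes at most 62.5 mm and 10.7 degrees, less where a joint would pass 70% of its speed; a pose out of reach is approached as far as the arm can. A call with a number of a shift or a turn outside -1 to 1 is refused whole. A call with a gripper value outside its range is refused whole. "jaw" is the opening, from -1 (shut) to 1 (fully open), set as the call begins (left out, the last holds). The fingers move at their own pace and stop on an object; "squeeze" is the grip in N (left out, the last holds). Time passes only in rows, so rows that repeat a pose let the fingers close. It gives the time, the measured TCP pose, the force, the opening and the grip force at its end, in the units of the state.
- get_obs(): the state, without advancing time (a new reading comes with each control period).
- camera(name): name is "side" or "top" or "wrist"; returns (picture, depth): 480x640x3 uint8, red, green, blue; 480x640 float32, mm along the optical axis (not along the pixel's ray), 0 where there is no reading.
- camera_info(name): a dict with "intrinsics" (3x3 intrinsics, pixels), "R" (3x3) and "t" (3): a world point X has camera coordinates R X + t; the wrist camera has in their place "T_tool_cam" (4x4, takes a point from camera to tool coordinates, whose origin is the TCP and whose axes are the flange's). Camera axes: x right, y down, z forward; pixel columns grow to the right and rows downward; lengths in mm; the calibration is good to about 2 mm. A picture is of the moment at which its call begins: read the wrist's pose just before it. camera_info takes no time and is no camera call.
- close_job(): hands the job in; it is judged then, once.
The state is a dict: "time": time; "joint_pos": joint angles; "joint_velocities": joint speeds; "joint_efforts": joint torques, N m; "tcp_pos": TCP position; "orientation": TCP orientation; "force": force on the tool from outside, world axes, zero at the start; "wrist_torque": the same for the moment, N m; "finger_gap": finger opening in mm; "gripper_force": force on a finger pad.
Only numpy, scipy, OpenCV 4.12 (cv2) and the standard library are available. Lean on these libraries where they do the work, as an engineer would, in place of code of your own. Each camera call takes 0.05 s, during which the arm holds its last target. There are 200 camera calls.

## Working session

There is one attempt and no reset: what is moved stays moved. The work goes in short steps, Python scripts to look and compute and a tool call to move; the robot and the scene stay as the last step left them, time stands still between calls to the robot, and variables do not carry over. Pictures are saved under pics/ and viewed, at most 14 in all, crops included, and the job is handed in when it is done.

Besides the shell and the picture viewer there is one more tool, called after "Call:" as name(argument=value, ...), one argument or row to a line, values as JSON. jog_arm: Moves the arm, as the interface text tells. Its arguments: {"type":"object","properties":{"series":{"type":"string"},"jaw":{"type":"number"},"squeeze":{"type":"number"}},"required":["series"]}

```bash
mkdir -p pics; ls; python3 - <<'E'
from cell import *
import cv2,numpy as np
o=get_obs(); print(o['time'],o['tcp_pos'],o['orientation'],o['finger_gap'],grip_point_offset)
for n in ['side','top','wrist']:
    p,d=camera(n); cv2.imwrite(f'pics/{n}0.png',p[:,:,::-1]); np.save(f'pics/{n}0.npy',d)
    print(n,camera_info(n))
E
```

```text
pics
0.0 [140.38685286 505.65744419 403.51591829] [ 1.35020226e-01  9.90842119e-01 -1.15563067e-03 -3.12113268e-04] 85.46989732557903 154.70000000000002
side {'intrinsics': array([[478.22769298,   0.        , 316.67382512],
       [  0.        , 478.22769298, 246.23876412],
       [  0.        ,   0.        ,   1.        ]]), 'R': array([[ 0.99979824,  0.00331166,  0.01981167],
       [ 0.0190806 , -0.4648011 , -0.8852095 ],
       [ 0.00627698,  0.88540893, -0.46477052]]), 't': array([-463.15850444,   90.4835247 ,  804.71989757])}
top {'intrinsics': array([[450.56313616,   0.        , 316.89993011],
       [  0.        , 450.56313616, 237.22311646],
       [  0.        ,   0.        ,   1.        ]]), 'R': array([[-0.00139841, -0.9989797 , -0.0451399 ],
       [-0.99458613,  0.00607974, -0.10373747],
       [ 0.10390607,  0.04475045, -0.99357985]]), 't': array([103.60785073, 473.38421334, 834.88007859])}
wrist {'intrinsics': array([[361.33999483,   0.        , 322.43632772],
       [  0.        , 361.33999483, 238.52043557],
       [  0.        ,   0.        ,   1.        ]]), 'T_tool_cam': array([[-6.64729529e-04, -9.60597294e-01, -2.77943154e-01,
         7.08679905e+01],
       [ 9.99997818e-01, -1.18900407e-03,  1.71771102e-03,
        -1.19281797e-01],
       [-1.98050410e-03, -2.77941405e-01,  9.60595988e-01,
         3.01095438e+01],
       [ 0.00000000e+00,  0.00000000e+00,  0.00000000e+00,
         1.00000000e+00]])}
```

View pics/top0.png

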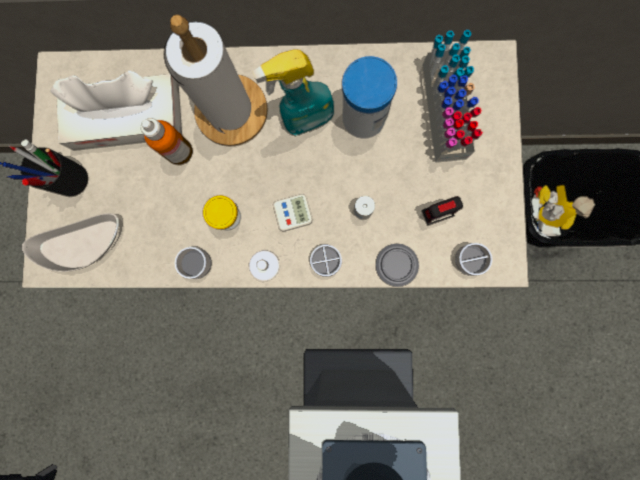

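View pics/side0.png

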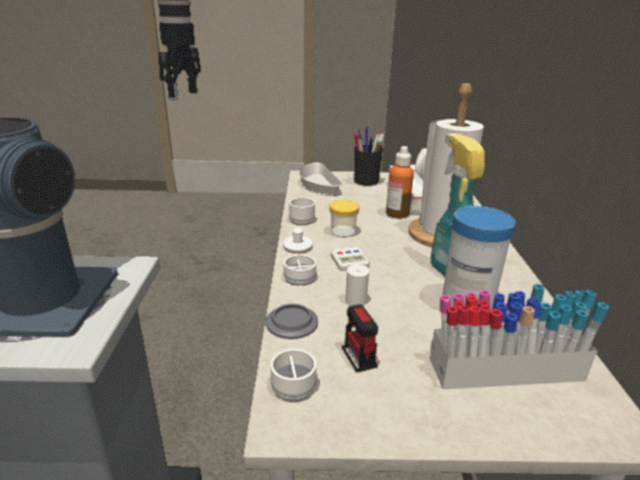

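The top view shows the row along the near edge: plain pot (192,263), lid (264,266), quarters (325,261), stand (397,264) and halves (474,259). The bystanders are behind it, and the side view shows the same order. Next I measure positions and heights from both views.

```bash
cat > h.py <<'E'
import numpy as np,cv2
from cell import *
def cloud(n,d):
    c=camera_info(n);K=c['intrinsics'];v,u=np.mgrid[:480,:640]
    P=np.stack([(u-K[0,2])/K[0,0]*d,(v-K[1,2])/K[1,1]*d,d],-1)
    return (P-c['t'])@c['R'], c
def circ(xy):
    # algebraic circle fit with outlier trimming
    for _ in range(4):
        A=np.c_[2*xy,np.ones(len(xy))];s=np.linalg.lstsq(A,(xy**2).sum(1),rcond=None)[0]
        r=np.sqrt(s[2]+s[0]**2+s[1]**2);e=np.abs(np.hypot(*(xy-s[:2]).T)-r)
        k=e<max(2*np.median(e),.5)
        if k.all():break
        xy=xy[k]
    return s[:2],r,np.sqrt((e[k]**2).mean())
def ray_plane(n,uv,z):
    c=camera_info(n);K=c['intrinsics']
    d=np.c_[(uv-[K[0,2],K[1,2]])/K[0,0],np.ones(len(uv))]@c['R']
    o=-c['R'].T@c['t'];return (o+d*((z-o[2])/d[:,2])[:,None])[:,:2]
E
python3 - <<'E'
from h import *
top={'plain':(192,263),'lid':(264,266),'quarters':(325,261),'stand':(397,264),'halves':(474,259)}
W={n:cloud(n,np.load(f'pics/{n}0.npy')) for n in('top','side')}
D={n:np.load(f'pics/{n}0.npy') for n in W}
for k,(u,v) in top.items():
    P=W['top'][0];sub=P[v-28:v+29,u-28:u+29].reshape(-1,3)
    c0=P[v-1:v+2,u-1:u+2].reshape(-1,3).mean(0)
    for n in W:
        P=W[n][0];m=(D[n]>0)&(np.hypot(P[...,0]-c0[0],P[...,1]-c0[1])<48)
        q=P[m];zt=np.percentile(q[:,2],99.)
        tab=np.percentile(q[:,2],5)
        rim=m&(P[...,2]>zt-(4 if k!='lid' else 4))
        cs,_=cv2.findContours(rim.astype(np.uint8),cv2.RETR_EXTERNAL,cv2.CHAIN_APPROX_NONE)
        c=max(cs,key=len)[:,0].astype(float)
        zr=np.median(P[rim][:,2]);
        C,r,e=circ(ray_plane(n,c,zr))
        print(k,n,'zmax %.1f med %.1f low %.1f'%(zt,zr,tab),'c',C.round(1),'r %.1f e %.2f n %d'%(r,e,len(c)))
E
```

```text
plain top zmax 47.8 med 46.0 low -1.8 c [425.6 341.1] r 29.1 e 0.39 n 88
plain side zmax 46.2 med 44.8 low -0.8 c [426.5 339. ] r 30.3 e 0.59 n 57
lid top zmax 42.2 med 40.8 low -1.9 c [421.3 206.5] r 9.0 e 0.35 n 28
lid side zmax 41.0 med 40.3 low -741.4 c [423.  203.6] r 10.9 e 1.27 n 21
quarters top zmax 36.1 med 34.3 low -1.7 c [429.8  86.3] r 28.3 e 0.29 n 88
quarters side zmax 34.6 med 33.1 low -1.1 c [430.6  84.8] r 29.7 e 0.34 n 74
stand top zmax 19.3 med 17.2 low -0.9 c [421.5 -50.6] r 30.3 e 0.27 n 95
stand side zmax 17.8 med 16.2 low -0.7 c [423.5 -52.3] r 31.0 e 0.33 n 96
halves top zmax 41.9 med 40.3 low -1.3 c [ 430.8 -190.3] r 29.1 e 0.28 n 91
halves side zmax 40.3 med 39.1 low -1.2 c [ 432.3 -191.3] r 30.2 e 0.46 n 115
```

Heights match the text (46, 41, 34, 17 and 40 mm) and the two views agree to about 2 mm. I move toward the plain pot and square the tool to the world axes.

Call:
jog_arm(
  series="-1 -0.26 0.35 0 0 -0.0862;-1 -0.26 0.35 0 0 -0.0862;-1 -0.26 0.35 0 0 -0.0862;-1 -0.26 0.35 0 0 -0.0862;-1 -0.26 0.35 0 0 -0.0862",
  jaw=1,
  squeeze=30,
)

```text
time: 0.78
tcp_pos: [320.7, 400.5, 332.7]
orientation: [0.002, 1.0, -0.001, -0.001]
force: [-0.9, 0.3, 0.5]
finger_gap: 85.3
gripper_force: 0.0
```

Call:
jog_arm(
  series="-0.5265 -0.3025 0.36 0 0 0;-0.5265 -0.3025 0.36 0 0 0;-0.5265 -0.3025 0.36 0 0 0;-0.5265 -0.3025 0.36 0 0 0",
)

```text
time: 1.27
tcp_pos: [424.2, 341.8, 262.1]
orientation: [0.0, 1.0, -0.0, -0.001]
force: [-0.2, -0.2, 0.2]
finger_gap: 85.1
gripper_force: 0.0
```

```bash
cat >> h.py <<'E'
from scipy.spatial.transform import Rotation as Ro
def wcloud():
    o=get_obs();p,d=camera('wrist');c=camera_info('wrist');K=c['intrinsics'];T=c['T_tool_cam']
    v,u=np.mgrid[:480,:640]
    P=np.stack([(u-K[0,2])/K[0,0]*d,(v-K[1,2])/K[1,1]*d,d],-1)@T[:3,:3].T+T[:3,3]
    return p,d,Ro.from_quat(o['orientation']).apply(P.reshape(-1,3)).reshape(P.shape)+o['tcp_pos'],o
def wfind(c0,zr,R=45,tol=4):
    """rim circle from wrist depth near c0, top at about zr"""
    p,d,P,o=wcloud()
    m=(d>0)&(np.hypot(P[...,0]-c0[0],P[...,1]-c0[1])<R)&(abs(P[...,2]-zr)<tol)
    q=P[m];h=cv2.convexHull(q[:,:2].astype(np.float32))[:,0]
    C,r,e=circ(h.astype(float))
    print('tcp',np.round(o['tcp_pos'],1),'rim z %.1f'%np.median(q[:,2]),'c',C.round(1),'r %.1f e %.2f n %d'%(r,e,len(q)),
      'dxy',(C-o['tcp_pos'][:2]).round(1))
    return p
E
python3 - <<'E'
from h import *
p=wfind((426,340),46); cv2.imwrite('pics/w1.png',p[:,:,::-1])
E
```

```text
tcp [424.2 341.8 262.1] rim z 46.3 c [427.1 342.7] r 29.7 e 0.15 n 2143 dxy [2.9 0.9]
```

View pics/w1.png

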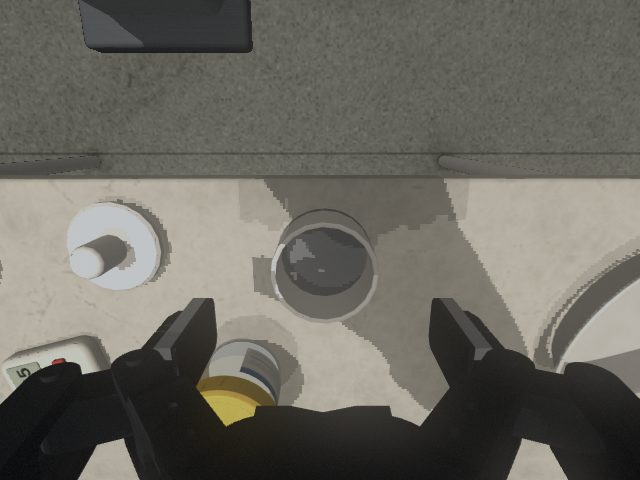

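The wrist view shows the plain pot's rim at about (323,272), between the open fingers, with the cup and lid clear of them. The measured centre is (427,342.5). I go down and grip.

Call:
jog_arm(
  series="-0.013 0.003 0.2 0 0 0;-0.013 0.003 0.38 0 0 0;-0.013 0.003 0.38 0 0 0;-0.013 0.003 0.38 0 0 0",
)

```text
time: 1.82
tcp_pos: [427.1, 343.6, 189.0]
orientation: [-0.001, 1.0, 0.001, 0.001]
force: [-0.1, -0.6, 0.4]
finger_gap: 85.3
gripper_force: 0.0
```

Call:
jog_arm(
  series="0 0 0 0 0 0;0 0 0 0 0 0;0 0 0 0 0 0;0 0 0 0 0 0;0 0 0 0 0 0;0 0 0 0 0 0",
  jaw=-1,
  squeeze=30,
)

```text
time: 2.58
tcp_pos: [428.2, 343.1, 189.6]
orientation: [-0.0, 1.0, 0.002, 0.002]
force: [-0.3, 0.2, 6.6]
finger_gap: 59.9
gripper_force: 32.9
```

Call:
jog_arm(
  series="0 0 -0.2 0 0 0;0 0 -0.4 0 0 0;0 -0.3 -0.4 0 0 0;0 -0.6 -0.4 0 0 0;0 -0.85 -0.4 0 0 0;0 -1 -0.4 0 0 0",
)

```text
time: 3.32
tcp_pos: [427.0, 140.3, 267.2]
orientation: [0.001, 1.0, -0.0, 0.0]
force: [-0.5, -0.3, -0.6]
finger_gap: 60.1
gripper_force: 33.0
```

Call:
jog_arm(
  series="0.01 -0.3 -0.05 0 0 0;0.02 -0.55 -0.05 0 0 0;0.02 -0.55 -0.05 0 0 0;0.02 -0.55 -0.05 0 0 0",
)

```text
time: 3.82
tcp_pos: [423.2, 32.4, 277.0]
orientation: [0.0, 1.0, 0.0, 0.0]
force: [0.6, -0.5, 0.1]
finger_gap: 60.0
gripper_force: 33.1
```

```bash
python3 - <<'E'
from h import *
p=wfind((422.5,-51.5),17,R=34,tol=3); cv2.imwrite('pics/w2.png',p[:,:,::-1])
E
```

```text
tcp [423.2  32.4 277. ] rim z 17.1 c [423.  -49.3] r 31.3 e 0.17 n 1813 dxy [ -0.1 -81.7]
```

View pics/w2.png

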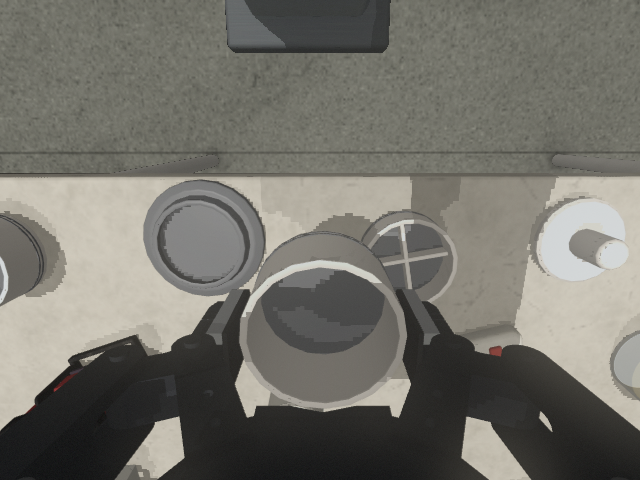

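The wrist view shows the held pot upright between the pads and the stand's ring at (203,240). I measure the held rim in the same frame so the camera bias cancels.

```bash
python3 - <<'E'
from h import *
o=get_obs();t=o['tcp_pos'];p=wfind(t[:2],t[2]-143.6,R=34,tol=5)
wfind((422.5,-51.5),17,R=34,tol=3)
E
```

```text
tcp [423.1  33.  276.9] rim z 133.5 c [421.9  33.2] r 30.1 e 0.14 n 6843 dxy [-1.2  0.3]
tcp [423.1  33.3 276.7] rim z 17.2 c [423.1 -49.2] r 31.3 e 0.19 n 1814 dxy [ -0.  -82.5]
```

Call:
jog_arm(
  series="-0.006 -0.25 0 0 0 0;-0.006 -0.412 0.0 0 0 0;-0.006 -0.412 0.2 0 0 0;-0.006 -0.412 0.3 0 0 0;-0.006 -0.412 0.33 0 0 0;-0.006 -0.412 0.36 0 0 0;-0.006 -0.412 0.38 0 0 0;-0.006 -0.412 0.385 0 0 0;-0.006 -0.412 0.385 0 0 0",
)

```text
time: 5.1
tcp_pos: [424.6, -50.1, 200.2]
orientation: [-0.0, 1.0, -0.0, 0.0]
force: [0.6, 0.7, -0.7]
finger_gap: 60.1
gripper_force: 33.2
```

```bash
python3 - <<'E'
from h import *
o=get_obs();t=o['tcp_pos'];p=wfind(t[:2],57,R=34,tol=5);print(t,o['force'])
E
```

```text
tcp [424.6 -50.1 200.2] rim z 56.8 c [423.5 -50. ] r 30.2 e 0.14 n 6715 dxy [-1.1  0. ]
[424.59394495 -50.08616881 200.17989848] [ 0.62634913  0.68197836 -0.67164699]
```

Seated to within about 1 mm, so I release, retreat and go to halves.

Call:
jog_arm(
  series="0 0 0.003 0 0 0;0 0 0.003 0 0 0;0 0 0 0 0 0;0 0 0 0 0 0",
  jaw=1,
)

```text
time: 5.65
tcp_pos: [424.4, -50.1, 199.8]
orientation: [0.0, 1.0, -0.0, 0.0]
force: [0.6, 0.6, -0.1]
finger_gap: 85.8
gripper_force: 0.0
```

Call:
jog_arm(
  series="0 0 -0.15 0 0 0;0 0 -0.4 0 0 0;-0.03 -0.3 -0.4 0 0 0;-0.03 -0.6 -0.4 0 0 0;-0.03 -0.7 -0.35 0 0 0;-0.03 -0.7 -0.35 0 0 0;-0.03 -0.7 -0.35 0 0 0",
)

```text
time: 6.52
tcp_pos: [430.1, -189.1, 269.2]
orientation: [-0.0, 1.0, 0.001, -0.001]
force: [-0.4, -0.3, -0.1]
finger_gap: 84.9
gripper_force: 0.0
```

```bash
python3 - <<'E'
from h import *
p=wfind((431.5,-191),40);cv2.imwrite('pics/w3.png',p[:,:,::-1])
wfind((423.5,-50),56,R=38,tol=4)
E
```

```text
tcp [ 430.1 -189.1  269.2] rim z 40.4 c [ 432.4 -189.6] r 29.8 e 0.16 n 1869 dxy [ 2.3 -0.5]
tcp [ 430.3 -188.9  269.5] rim z 56.2 c [423.4 -50.2] r 30.0 e 0.23 n 3003 dxy [ -6.9 138.7]
```

View pics/w3.png

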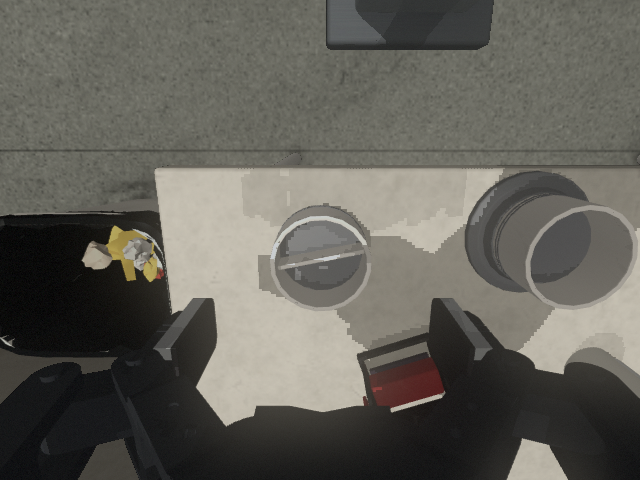

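The wrist view shows halves at (320,262) and the plain pot standing seated in the stand (rim z 56.2). The stamp lies close to the +y finger, so I check that clearance.

```bash
python3 - <<'E'
from h import *
P,_=cloud('top',np.load('pics/top0.npy'))
for n,(a,b,c,d) in {'stamp':(415,470,190,232),'roll':(348,382,190,225),'cup':(198,242,192,235)}.items():
    q=P[c:d,a:b].reshape(-1,3);q=q[(q[:,2]>25)&(q[:,2]<90)];print(n,np.percentile(q,2,0).round(),np.percentile(q,98,0).round())
E
```

```text
stamp [ 504. -159.   36.] [ 539. -102.   79.]
roll [510.  -3.  31.] [544.  30.  65.]
cup [488. 252.  33.] [547. 310.  68.]
```

Call:
jog_arm(
  series="-0.011 -0.003 0.22 0 0 0;-0.011 -0.003 0.415 0 0 0;-0.011 -0.003 0.415 0 0 0;-0.011 -0.003 0.415 0 0 0;-0.011 -0.003 0.415 0 0 0",
)

```text
time: 7.25
tcp_pos: [433.8, -191.1, 189.2]
orientation: [-0.0, 1.0, -0.001, 0.002]
force: [0.4, 0.0, -0.3]
finger_gap: 85.6
gripper_force: 0.0
```

Call:
jog_arm(
  series="0 0 0 0 0 0;0 0 0 0 0 0;0 0 0 0 0 0;0 0 0 0 0 0;0 0 0 0 0 0;0 0 0 0 0 0",
  jaw=-1,
)

```text
time: 8.0
tcp_pos: [433.2, -191.1, 188.4]
orientation: [0.0, 1.0, -0.001, 0.001]
force: [-1.3, 0.8, 6.1]
finger_gap: 59.2
gripper_force: 32.3
```

Call:
jog_arm(
  series="0 0 -0.25 0 0 0;0 0 -0.5 0 0 0;0 0.15 -0.55 0 0 0;0 0.28 -0.55 0 0 0;0 0.28 -0.55 0 0 0;0 0.28 -0.55 0 0 0",
)

```text
time: 8.75
tcp_pos: [432.5, -134.9, 296.4]
orientation: [0.0, 1.0, -0.0, -0.0]
force: [-0.4, 0.7, -0.8]
finger_gap: 59.2
gripper_force: 33.0
```

```bash
python3 - <<'E'
from h import *
o=get_obs();t=o['tcp_pos'];p=wfind(t[:2],t[2]-146,R=34,tol=6)
wfind((423.4,-50.2),56,R=38,tol=4)
E
```

```text
tcp [ 432.5 -134.9  296.4] rim z 148.3 c [ 431.5 -134.9] r 30.1 e 0.16 n 5946 dxy [-1.  0.]
tcp [ 432.5 -135.1  296.3] rim z 56.3 c [423.5 -50.1] r 29.9 e 0.21 n 1941 dxy [-9. 85.]
```

Call:
jog_arm(
  series="0.04 0.25 0 0 0 0;0.04 0.424 0 0 0 0;0.04 0.424 0.1 0 0 0;0.04 0.424 0.2 0 0 0;0.04 0.424 0.24 0 0 0;0.04 0.424 0.27 0 0 0;0.04 0.424 0.293 0 0 0;0.04 0.424 0.295 0 0 0;0.04 0.424 0.295 0 0 0",
)

```text
time: 9.98
tcp_pos: [424.8, -50.0, 238.2]
orientation: [0.0, 1.0, -0.0, 0.0]
force: [-0.2, 0.1, -0.2]
finger_gap: 59.4
gripper_force: 33.0
```

```bash
python3 - <<'E'
from h import *
o=get_obs();t=o['tcp_pos'];p=wfind(t[:2],89,R=34,tol=6)
E
```

```text
tcp [424.8 -50.  238.2] rim z 89.7 c [423.9 -50. ] r 30.1 e 0.11 n 6970 dxy [-0.9 -0. ]
```

Call:
jog_arm(
  series="0 0 0.002 0 0 0;0 0 0.002 0 0 0;0 0 0.0 0 0 0;0 0 0 0 0 0",
  jaw=1,
)

```text
time: 10.52
tcp_pos: [424.6, -49.9, 237.8]
orientation: [-0.0, 1.0, -0.0, 0.0]
force: [-0.9, -0.3, -1.0]
finger_gap: 85.2
gripper_force: 0.0
```

Call:
jog_arm(
  series="0 0 -0.15 0 0 0;0 0 -0.32 0 0 0;-0.03 0.3 -0.32 0 0 0;-0.03 0.6 -0.32 0 0 0;-0.03 0.685 -0.16 0 0 0;-0.03 0.685 -0.16 0 0 0;-0.03 0.685 -0.16 0 0 0",
)

```text
time: 11.4
tcp_pos: [430.7, 86.7, 270.2]
orientation: [0.0, 1.0, -0.0, 0.0]
force: [0.6, -0.1, 0.5]
finger_gap: 85.6
gripper_force: 0.0
```

```bash
python3 - <<'E'
from h import *
p=wfind((430.5,86.5),34);cv2.imwrite('pics/w4.png',p[:,:,::-1])
wfind((423.6,-50),89,R=38,tol=4)
E
```

```text
tcp [430.7  86.7 270.2] rim z 34.4 c [431.2  87.3] r 29.7 e 0.12 n 1759 dxy [0.5 0.6]
tcp [431.   86.4 270.7] rim z 88.7 c [423.5 -49.1] r 30.0 e 0.23 n 2465 dxy [  -7.5 -135.5]
```

View pics/w4.png

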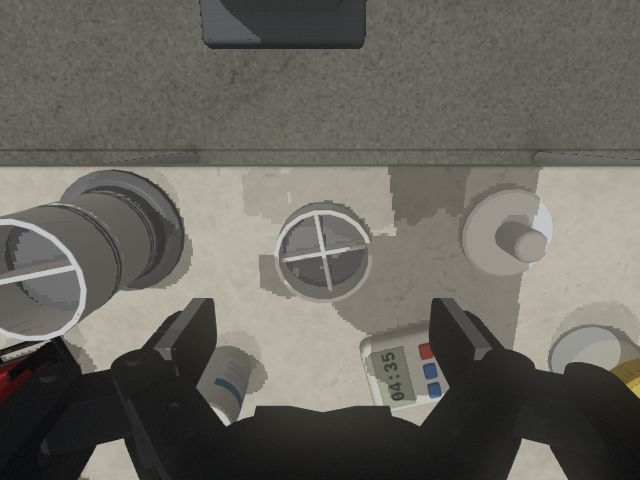

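Halves is seated (rim z 88.7, tower upright at left); quarters is at (323,255). I grip it.

Call:
jog_arm(
  series="-0.003 0.003 0.22 0 0 0;-0.003 0.003 0.43 0 0 0;-0.003 0.003 0.43 0 0 0;-0.003 0.003 0.43 0 0 0;-0.003 0.003 0.43 0 0 0",
)

```text
time: 12.12
tcp_pos: [432.7, 87.6, 186.4]
orientation: [0.0, 1.0, 0.0, 0.002]
force: [-0.5, -0.1, -0.2]
finger_gap: 85.4
gripper_force: 0.0
```

Call:
jog_arm(
  series="0 0 0 0 0 0;0 0 0 0 0 0;0 0 0 0 0 0;0 0 0 0 0 0;0 0 0 0 0 0;0 0 0 0 0 0",
  jaw=-1,
)

```text
time: 12.88
tcp_pos: [432.0, 87.8, 185.4]
orientation: [-0.0, 1.0, -0.0, 0.001]
force: [-0.8, 0.3, 4.9]
finger_gap: 58.7
gripper_force: 32.3
```

Call:
jog_arm(
  series="0 0 -0.25 0 0 0;0 0 -0.5 0 0 0;0 0 -0.7 0 0 0;0.02 -0.2 -0.7 0 0 0;0.02 -0.25 -0.7 0 0 0;0.02 -0.25 -0.7 0 0 0;0.02 -0.25 -0.7 0 0 0",
)

```text
time: 13.75
tcp_pos: [426.9, 38.2, 323.0]
orientation: [-0.0, 1.0, 0.0, -0.001]
force: [-0.3, 0.6, -1.0]
finger_gap: 58.9
gripper_force: 33.2
```

```bash
python3 - <<'E'
from h import *
o=get_obs();t=o['tcp_pos'];p=wfind(t[:2],t[2]-151,R=34,tol=7)
wfind((423.4,-50.2),89,R=38,tol=4)
E
```

```text
tcp [426.9  38.2 323. ] rim z 171.6 c [425.7  38.5] r 30.2 e 0.15 n 6687 dxy [-1.2  0.2]
tcp [427.   38.3 323. ] rim z 89.0 c [423.7 -49.4] r 29.8 e 0.15 n 1987 dxy [ -3.3 -87.7]
```

Call:
jog_arm(
  series="0.01 -0.25 0 0 0 0;0.01 -0.44 0 0 0 0;0.01 -0.44 0.1 0 0 0;0.01 -0.44 0.18 0 0 0;0.01 -0.44 0.22 0 0 0;0.01 -0.44 0.25 0 0 0;0.01 -0.44 0.272 0 0 0;0.01 -0.44 0.275 0 0 0;0.01 -0.44 0.275 0 0 0",
)

```text
time: 14.98
tcp_pos: [425.3, -50.2, 269.1]
orientation: [-0.0, 1.0, -0.0, 0.0]
force: [1.4, 0.0, -0.7]
finger_gap: 59.0
gripper_force: 33.2
```

```bash
python3 - <<'E'
from h import *
o=get_obs();t=o['tcp_pos'];p=wfind(t[:2],116,R=34,tol=6)
E
```

```text
tcp [425.3 -50.2 269.1] rim z 117.4 c [424.5 -49.9] r 30.2 e 0.19 n 6965 dxy [-0.9  0.4]
```

Call:
jog_arm(
  series="0.002 0 0.006 0 0 0;0.002 0 0.006 0 0 0;0.002 0 0.006 0 0 0",
)

```text
time: 15.4
tcp_pos: [424.8, -50.3, 267.5]
orientation: [0.0, 1.0, -0.0, 0.0]
force: [-0.2, -0.0, -0.8]
finger_gap: 58.4
gripper_force: 33.2
```

Call:
jog_arm(
  series="0 0 0 0 0 0;0 0 0 0 0 0;0 0 0 0 0 0;0 0 0 0 0 0",
  jaw=1,
)

```text
time: 15.9
tcp_pos: [424.8, -50.3, 267.6]
orientation: [-0.0, 1.0, -0.0, 0.0]
force: [-0.3, 0.3, -1.0]
finger_gap: 85.2
gripper_force: 0.0
```

Call:
jog_arm(
  series="0 0 -0.12 0 0 0;0 0 -0.28 0 0 0;0 0.3 -0.28 0 0 0;0 0.6 -0.28 0 0 0;0 0.9 -0.1 0 0 0;0 1 0 0 0 0;0 1 0 0 0 0",
)

```text
time: 16.77
tcp_pos: [423.3, 151.0, 265.2]
orientation: [-0.002, 1.0, -0.0, -0.002]
force: [-0.3, -0.3, 0.4]
finger_gap: 85.4
gripper_force: 0.0
```

Call:
jog_arm(
  series="0.005 0.28 0 0 0 0;0.005 0.28 0 0 0 0;0.005 0.28 0 0 0 0",
)

```text
time: 17.15
tcp_pos: [424.2, 205.0, 268.4]
orientation: [0.0, 1.0, -0.0, 0.001]
force: [0.4, 0.4, 0.1]
finger_gap: 85.3
gripper_force: 0.0
```

```bash
python3 - <<'E'
from h import *
p=wfind((423,206),41,R=25,tol=3);cv2.imwrite('pics/w5.png',p[:,:,::-1])
wfind((423,206),13,R=45,tol=3)
o=get_obs();print(o['tcp_pos'])
E
```

```text
tcp [424.2 205.  268.4] rim z 41.4 c [422.6 208.2] r 9.7 e 0.10 n 845 dxy [-1.6  3.1]
tcp [424.2 204.7 268.2] rim z 13.6 c [422.7 208.2] r 29.8 e 0.16 n 5066 dxy [-1.5  3.5]
[424.17694686 204.56215862 268.08946921]
```

View pics/w5.png

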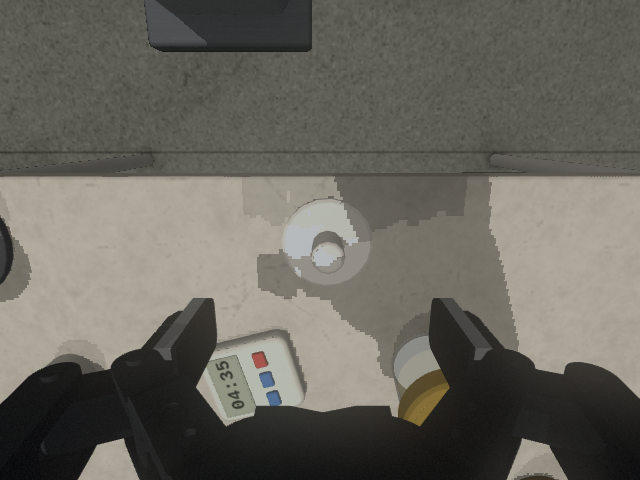

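Lid knob is at (328,255) with clear finger room (centre 422.6, 208.2; knob top 41.4, disc 13.6). I grip the knob.

Call:
jog_arm(
  series="0.005 0.018 0.2 0 0 0;0.005 0.018 0.38 0 0 0;0.005 0.018 0.38 0 0 0;0.005 0.018 0.38 0 0 0;0.005 0.018 0.38 0 0 0",
)

```text
time: 17.88
tcp_pos: [424.0, 209.4, 193.8]
orientation: [0.0, 1.0, 0.001, 0.002]
force: [0.5, -0.5, 0.1]
finger_gap: 85.3
gripper_force: 0.0
```

Call:
jog_arm(
  series="0 0 0 0 0 0;0 0 0 0 0 0;0 0 0 0 0 0;0 0 0 0 0 0;0 0 0 0 0 0;0 0 0 0 0 0;0 0 0 0 0 0;0 0 0 0 0 0;0 0 0 0 0 0;0 0 0 0 0 0",
  jaw=-1,
)

```text
time: 19.12
tcp_pos: [422.9, 209.4, 191.7]
orientation: [-0.0, 1.0, 0.0, 0.0]
force: [-0.2, 1.3, 2.3]
finger_gap: 18.8
gripper_force: 29.6
```

Call:
jog_arm(
  series="0 0 -0.25 0 0 0;0 0 -0.5 0 0 0;0 -0.2 -0.75 0 0 0;0 -0.45 -0.75 0 0 0;0 -0.7 -0.75 0 0 0;0 -0.84 -0.75 0 0 0;0 -0.84 -0.75 0 0 0;0 -0.84 -0.75 0 0 0",
)

```text
time: 20.12
tcp_pos: [422.6, 41.7, 341.0]
orientation: [0.0, 1.0, 0.0, -0.001]
force: [-0.6, -0.3, -0.2]
finger_gap: 18.8
gripper_force: 29.6
```

```bash
python3 - <<'E'
from h import *
o=get_obs();t=o['tcp_pos'];p=wfind(t[:2],t[2]-191.7+13,R=42,tol=5);cv2.imwrite('pics/w6.png',p[:,:,::-1])
wfind((423.6,-50),116,R=38,tol=4)
E
```

```text
tcp [422.6  41.7 341. ] rim z 162.9 c [422.3  42. ] r 29.8 e 0.17 n 6257 dxy [-0.3  0.4]
tcp [422.6  42.  341.1] rim z 115.9 c [423.5 -49.8] r 30.0 e 0.20 n 2210 dxy [  0.9 -91.8]
```

View pics/w6.png

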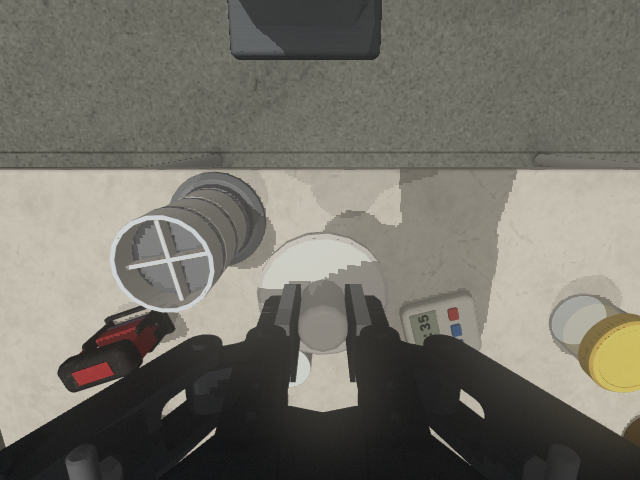

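The tower of three stands straight at (163,263), rim z 115.9, and the lid is held level. I place it.

Call:
jog_arm(
  series="-0.006 -0.25 0 0 0 0;-0.006 -0.46 0 0 0 0;-0.006 -0.46 0 0 0 0;-0.006 -0.46 0.08 0 0 0;-0.006 -0.46 0.13 0 0 0;-0.006 -0.46 0.16 0 0 0;-0.006 -0.46 0.19 0 0 0;-0.006 -0.46 0.203 0 0 0;-0.006 -0.46 0.203 0 0 0;-0.006 -0.46 0.203 0 0 0",
)

```text
time: 21.48
tcp_pos: [424.1, -50.7, 301.2]
orientation: [0.0, 1.0, -0.0, 0.0]
force: [0.1, 0.4, 0.5]
finger_gap: 18.5
gripper_force: 29.7
```

```bash
python3 - <<'E'
from h import *
o=get_obs();t=o['tcp_pos'];p=wfind(t[:2],122,R=42,tol=5)
E
```

```text
tcp [424.1 -50.7 301.2] rim z 123.1 c [423.9 -50.5] r 29.8 e 0.16 n 6288 dxy [-0.1  0.2]
```

Call:
jog_arm(
  series="0 0 0.004 0 0 0;0 0 0.004 0 0 0;0 0 0.004 0 0 0",
)

```text
time: 21.9
tcp_pos: [424.1, -50.7, 300.5]
orientation: [0.0, 1.0, -0.0, 0.0]
force: [0.5, 0.2, 1.9]
finger_gap: 18.8
gripper_force: 29.9
```

Call:
jog_arm(
  series="0 0 0 0 0 0;0 0 0 0 0 0;0 0 0 0 0 0;0 0 0 0 0 0;0 0 0 0 0 0;0 0 0 0 0 0",
  jaw=1,
)

```text
time: 22.65
tcp_pos: [424.0, -50.6, 300.1]
orientation: [-0.0, 1.0, -0.0, -0.0]
force: [0.2, -0.8, -0.9]
finger_gap: 85.4
gripper_force: 0.0
```

Call:
jog_arm(
  series="0 0 -0.15 0 0 0;0 0 -0.35 0 0 0;0 0 -0.35 0 0 0;0.2 0.3 -0.35 0 0 0;0.2 0.6 -0.35 0 0 0;0.2 0.9 -0.35 0 0 0;0.2 1 -0.35 0 0 0;0.2 1 -0.35 0 0 0",
)

```text
time: 23.65
tcp_pos: [383.4, 150.7, 369.2]
orientation: [-0.002, 1.0, -0.0, -0.001]
force: [0.2, -0.4, -0.5]
finger_gap: 85.5
gripper_force: 0.0
```

```bash
python3 - <<'E'
from h import *
for n in('top','side'):
    p,d=camera(n);P,_=cloud(n,d);cv2.imwrite(f'pics/{n}9.png',p[:,:,::-1])
    q=P[(d>0)&(np.hypot(P[...,0]-422.7,P[...,1]+50.5)<42)&(P[...,2]>100)&(P[...,2]<170)]
    k=q[q[:,2]>145];print(n,'knob z',np.percentile(k[:,2],[50,99]).round(1),'expect 150; disc z',np.median(q[(q[:,2]>115)&(q[:,2]<130)][:,2]),k[:,:2].mean(0))
cv2.imwrite('pics/c9.png',cv2.resize(p[200:420,200:440,::-1],None,fx=2.5,fy=2.5))
print(get_obs()['time'])
E
```

```text
top knob z [149.7 152.5] expect 150; disc z 122.14567632753952 [422.5526403 -51.2407837]
side knob z [149.  150.8] expect 150; disc z 121.53814865847326 [424.07731096 -54.61983851]
23.75
```

View pics/c9.png

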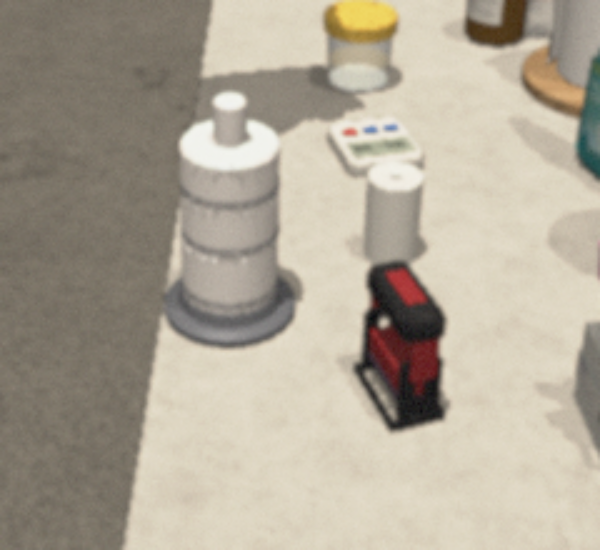

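The tower stands straight at (230,220) in the crop. The lid is home (disc z 122, knob top 150 mm) and the bystanders are in place.

```bash
python3 -c "
from cell import *
print(close_job())"
```

```text
the job is handed in; nothing more can be done
None
```

The medicine tower is assembled on its stand (undivided pot, two-compartment pot, four-compartment pot, lid), with the pieces measured at their seated heights and released, the bystanders still in place in the last pictures, and the job handed in at about 24 s; the call returned no verdict.

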